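# Put the tube cups away in size order after the run

### The job

The tube run is over: tip the handle of the toggle clamp right back to free the cup in the crimping jig, lift that cup out, and stand all four tube cups upright on the storage rack, one centred on each round mark, in order of height with the shortest next to the upright end board and the tallest at the low end. Leave the clamp open, and leave the carton that stands among the cups where it is.

Things in the scene. Friction and masses are not known exactly. Their poses are not given: they have to be found in the camera images.
- cup_a: the shortest of four turned aluminium tube cups: a round foot of 70 mm diameter and 12 mm thick, with a round barrel of 24 mm diameter standing centrally on it, 46 mm tall in all, shallow bore in the top. Stands upright. Origin: centre of its underside, z up its axis. Grip it by the barrel. One of the four cups (any of them) starts clamped in the jig.
- cup_b: the second shortest of four turned aluminium tube cups: a round foot of 70 mm diameter and 12 mm thick, with a round barrel of 30 mm diameter standing centrally on it, 62 mm tall in all, shallow bore in the top. Stands upright. Origin: centre of its underside, z up its axis. Grip it by the barrel. One of the four cups (any of them) starts clamped in the jig.
- cup_c: the second tallest of four turned aluminium tube cups: a round foot of 70 mm diameter and 12 mm thick, with a round barrel of 36 mm diameter standing centrally on it, 78 mm tall in all, shallow bore in the top. Stands upright. Origin: centre of its underside, z up its axis. Grip it by the barrel. One of the four cups (any of them) starts clamped in the jig.
- cup_d: the tallest of four turned aluminium tube cups: a round foot of 70 mm diameter and 12 mm thick, with a round barrel of 42 mm diameter standing centrally on it, 94 mm tall in all, shallow bore in the top. Stands upright. Origin: centre of its underside, z up its axis. Grip it by the barrel. One of the four cups (any of them) starts clamped in the jig.
- rack: fixed pale wooden storage board on the bench, 90 mm (its x) by 370 mm (its y), 18 mm thick. Origin: centre of its underside. On its top face four round ring marks of 72 mm diameter in a row along its y axis, centred at x = 0 and y = -120, -40, 40 and 120 mm; flat, nothing stands up round them.
- stop: fixed dark upright end board on one end of the rack (which end varies; the other has only a low 5 mm strip): 90 mm along the rack's x, 14 mm along its y, its top 60 mm above the bench. Origin at bench height under its middle, at x = 0, y = +172 or -172 mm of the rack: the marks lie 52, 132, 212 and 292 mm from it.
- jig: fixed grey crimping jig: plate 120 mm square, 10 mm thick, with a round through pocket of 73 mm diameter in which one cup stands on the bench; a steel toggle clamp is bolted behind it. Origin: pocket centre at bench height; x points from the pocket to the clamp (away from the robot). The clamp's spindle presses on the cup's foot at x = 29 mm, beside the barrel.
- clamp_handle (a joint): angle of the clamp's handle about a pivot parallel to the jig's y at (108, 0, 40) mm in the jig: 0 = upright, clamped; 1.15 = fully open, tipped back and down towards the jig's +x. The arm turns with it, 1.74 times as far, up past vertical, at the end clear of the pocket's axis by 70 mm. Stiff (0.3 N m, 3 to 4 N at the grip); stays where it is left.
- clamp_grip (a point): a point on the axis of the clamp handle's black round grip (18 mm diameter), 90 mm from the handle's pivot; the grip spans 40 to 112 mm from the pivot. Clamped, it is 130 mm above the bench.
- carton: a bystander: packed white carton with a blue band, 44 x 34 mm and 90 mm tall, standing upright among the cups. Origin: centre of its underside.

How it is judged:
By the outcome, as a careful person would: the job done as asked, in the order asked, and still so for the second after the job is handed in, with the robot touching nothing.
It also fails if it takes over 109 s, if anything falls off the work surface, if the arm or the gripper's body presses on something with over 40 N, if the wrist force passes 120 N, or if a joint passes its speed limit or range.

### The arm

A 6-joint arm with a two-finger parallel gripper is mounted at the origin on the work surface. World frame = base frame: x ahead of the robot, y to its left, z up, the work surface at z = 0. Lengths are in m, angles in rad, forces in N, time in s.
With the tool pointing down it reaches from about 0.425 to 0.95 m from the base axis. Payload 3.5 kg.
Tool frame: the origin (TCP) lies at the very end of the fingers, on their centre line; the grasp point (between the pads) lies 19 mm behind it; z points along the fingers, y is the line along which they close (so a half turn about z gives the same grasp; the last joint's range is limited). The gripper opens to 85 mm and grips with 20 to 120 N. Pads are 22 mm wide; open, the fingers measure 114 mm over their backs; the gripper's body (76 mm by 85 mm) begins 54 mm behind the grasp point. The pads swing forward as they close: fully open they stand 13 mm farther back than shut.
Start: joints at [-1.455, 0.286, 1.577, -0, 1.279, -0.15], TCP at [0.177, -0.651, 0.231] pointing down, gripper open.
Joint ranges: [-2.77, 2.77], [-0.9, 2.22], [0.21, 2.48], [-1.53, 4.67], [0.24, 2.81], [-2.84, 2.84]. Speed limits (rad/s): [2.79, 2.79, 3.14, 3.14, 3.14, 3.14].

### API

Orientations are given as a 3x3 rotation matrix whose columns are the frame's x, y, z axes.
In Python, from cell import bot gives the robot as it stands.
- The arm moves only by the tool send_rows, never from a script. Its argument "commands" is text: rows parted by semicolons, each of 7 numbers parted by spaces: the turn, a rotation vector about the tool's x, y, z normalised to -1 to 1, where 1 is 0.1 rad, then the shift along the tool's x, y, z normalised to -1 to 1, where 1 is 25 mm, then the opening, from 0 (shut) to 1 (fully open). In form: wx wy wz dx dy dz jaw; .... A call has 1 to 10 rows; each row shifts and turns the commanded pose from where the row before left it, along the tool's axes as they then stand; what a row does not reach is not made up. A row lasts 1/10 s, in which the tool goes at most 50 mm and 8.59 degrees, less where a joint would pass 70% of its speed; a pose out of reach is approached as far as the arm can. A call with a number of a shift or a turn outside -1 to 1 is refused whole. A call with a gripper value outside its range is refused whole. The fingers move at their own pace and stop on an object; "grip_force" is the grip in N (left out, the last holds). Time passes only in rows, so rows that do not move let the fingers close. It gives the time, the measured TCP pose, the force, the opening and the grip force at its end, in the units of the state.
- bot.get_obs(): the state, without advancing time (a new reading comes with each control period).
- bot.grab_frame(name): name is "scene" or "side" or "wrist"; returns a dict with "image" (420x560x3 uint8, blue, green, red), "camera_matrix" (3x3 intrinsics, pixels), "pose" (4x4, takes a point from camera to world coordinates). Camera axes: x right, y up, looking along -z (the intrinsics and any distortion apply to the point x, -y, -z); pixel columns grow to the right and rows downward; lengths in m; the calibration is good to about 2 mm. The wrist camera is an equidistant fisheye: a pixel r from the principal point sees the ray r / f radians off the axis. A picture is of the moment at which its call begins. There is no depth.
- bot.hand_in(): hands the job in; it is judged then, once.
Trained networks look in the newest picture that a camera, given by its name, has taken for a name from the list of things; names that differ only in an ending like _2 or _b are one class to them, and where a whole thing is asked for, a point or a joint stands for the part that bears it (a point fixed in the world has none). Each returns a list of dicts, best first, with "score" (0 to 1); they miss things now and then, are a little off and sometimes report something else, mostly with a low value. They report only what shows in the picture. A call takes as long as a camera call.
- bot.find_in(camera, name): "at" ([row, column] as shares, 0 to 1, of the picture: columns of its width, rows of its height, amid what is visible of it).
- bot.masks_of(camera, name): "region" (420x560 bool, what is visible of it) and "at" ([row, column] as shares, 0 to 1, of the picture: columns of its width, rows of its height, amid what is visible of it).
- bot.spot_point(camera, name): "at" ([row, column] as shares, 0 to 1, of the picture: columns of its width, rows of its height: a listed point, or the origin of a listed thing).
The state is a dict: "t": time; "q": joint angles; "joint_velocities": joint speeds; "effort": joint torques, N m; "tcp_pos": TCP position; "eef_rot": TCP orientation; "contact_force": force on the tool from outside, world axes, zero at the start; "wrist_torque": the same for the moment, N m; "gripper_width": finger opening in m; "grip_force": force on a finger pad.
Only numpy, scipy, OpenCV 4.12 (cv2) and the standard library are available. Lean on these libraries where they do the work, as an engineer would, in place of code of your own. Each camera call takes 0.05 s, during which the arm holds its last target. There are 200 camera calls.

## Working session

There is one attempt and no reset: what is moved stays moved. The work goes in short steps, Python scripts to look and compute and a tool call to move; the robot and the scene stay as the last step left them, time stands still between calls to the robot, and variables do not carry over. Pictures are saved under pics/ and viewed, at most 14 in all, crops included, and the job is handed in when it is done.

Besides the shell and the picture viewer there is one more tool, called after "Request:" as name(argument=value, ...) on one line, values as JSON. send_rows: Moves the arm, as the interface text tells. Scaled input: -1 to 1 covers 25 mm each way for a shift and 0.1 rad each way for a turn. Its arguments: {"type":"object","properties":{"commands":{"type":"string"},"grip_force":{"type":"number"}},"required":["commands"]}

```bash
mkdir -p pics; ls
python3 - <<'E'
from cell import bot
import cv2
for n in ["scene","side"]:
    f=bot.grab_frame(n); cv2.imwrite(f"pics/{n}0.png",f["image"]); print(n,f["camera_matrix"].tolist(),f["pose"].round(3).tolist(), [k for k in f])
f=bot.grab_frame("wrist"); cv2.imwrite("pics/wrist0.png",f["image"]);print(f["camera_matrix"].tolist(),f["pose"].round(3).tolist())
o=bot.get_obs(); print({k:(v.round(3).tolist() if hasattr(v,'round') and hasattr(v,'tolist') else v) for k,v in o.items()})
for c in ["scene","side"]:
  for n in ["cup_a","rack","stop","jig","clamp_grip","carton"]:
    print(c,n,[(round(d["score"],2),(int(d["at"][0]*420),int(d["at"][1]*560))) for d in bot.spot_point(c,n)])
E
```

```text
pics
scene [[478.6659242434259, 0.0, 286.09832027023236], [0.0, 478.6659242434259, 207.477715133934], [0.0, 0.0, 1.0]] [[0.847, -0.436, 0.304, 0.85], [0.532, 0.702, -0.474, -0.48], [-0.007, 0.563, 0.826, 0.895], [0.0, 0.0, 0.0, 1.0]] ['image', 'camera_matrix', 'pose']
side [[456.9777110419944, 0.0, 279.64063762233593], [0.0, 456.9777110419944, 209.5828838880185], [0.0, 0.0, 1.0]] [[-0.814, 0.285, -0.507, 0.032], [-0.581, -0.396, 0.711, 0.686], [0.001, 0.873, 0.488, 0.599], [0.0, 0.0, 0.0, 1.0]] ['image', 'camera_matrix', 'pose']
[[325.19226210127806, 0.0, 275.1474550150478], [0.0, 325.19226210127806, 210.39105813226007], [0.0, 0.0, 1.0]] [[0.263, 0.928, 0.262, 0.243], [-0.965, 0.254, 0.069, -0.633], [-0.003, -0.271, 0.962, 0.372], [0.0, 0.0, 0.0, 1.0]]
{'t': 0.15, 'q': [-1.455, 0.287, 1.578, 0.0, 1.279, -0.15], 'joint_velocities': [-0.001, -0.001, -0.005, -0.002, -0.002, -0.001], 'effort': [0.002, -40.66, -29.314, -0.0, 0.004, 0.0], 'tcp_pos': [0.177, -0.651, 0.23], 'eef_rot': [[0.965, 0.263, -0.0], [0.263, -0.965, 0.002], [0.0, -0.002, -1.0]], 'contact_force': [0.279, -0.033, 0.11], 'wrist_torque': [0.021, -0.031, -0.003], 'grip_force': 0.0, 'gripper_width': 0.08553041775621852}
scene cup_a [(0.92, (212, 248)), (0.84, (247, 214)), (0.8, (177, 272)), (0.79, (133, 308)), (0.71, (139, 308))]
scene rack [(0.67, (301, 267)), (0.56, (135, 310))]
scene stop [(0.82, (372, 209))]
scene jig [(0.6, (139, 310))]
scene clamp_grip [(0.54, (123, 347))]
scene carton [(0.57, (298, 181))]
side cup_a [(0.67, (293, 283)), (0.61, (242, 347)), (0.56, (266, 308)), (0.56, (336, 232))]
side rack [(0.75, (214, 292))]
side stop [(0.94, (195, 327))]
side jig [(0.96, (338, 233)), (0.19, (266, 307))]
side clamp_grip [(0.59, (248, 188))]
side carton [(0.67, (218, 358))]
```

View pics/scene0.png

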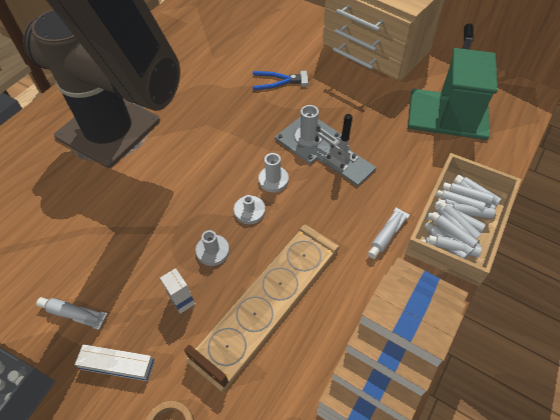

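View pics/side0.png

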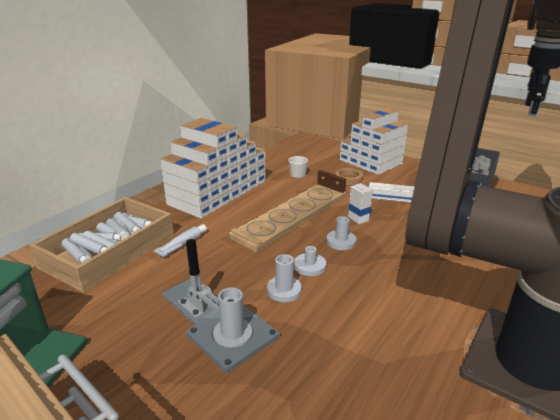

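The pictures show: scene – jig cup top (310,112) and the clamp grip (347,125). Cups stand at (272,175), (248,208) and (212,247), with the carton at (177,290). The rack marks are (304,256), (280,284), (254,314) and (227,347), and the stop is at the (207,365) end. Side – jig cup (232,330), cups (284,290), (310,264) and (342,240).

```bash
cat > h.py <<'E'
import numpy as np, cv2
from cell import bot
from scipy.optimize import least_squares
def ray(f,px):
    K=f["camera_matrix"];T=f["pose"]
    d=np.array([(px[0]-K[0,2])/K[0,0],-(px[1]-K[1,2])/K[1,1],-1.]);d=T[:3,:3]@d
    return T[:3,3],d/np.linalg.norm(d)
def tri(rs):
    A=sum(np.eye(3)-np.outer(d,d) for o,d in rs);b=sum((np.eye(3)-np.outer(d,d))@o for o,d in rs)
    p=np.linalg.solve(A,b)
    return p,[np.linalg.norm(np.cross(p-o,d)) for o,d in rs]
def atz(r,z): o,d=r; return o+d*(z-o[2])/d[2]
def proj(f,p):
    K=f["camera_matrix"];T=f["pose"];c=T[:3,:3].T@(np.asarray(p)-T[:3,3])
    return np.array([K[0,0]*c[0]/-c[2]+K[0,2],-K[1,1]*c[1]/-c[2]+K[1,2]])
def show(o=None):
    o=o or bot.get_obs();print("t",round(o["t"],2),"tcp",np.round(o["tcp_pos"],4),"F",np.round(o["contact_force"],1),"w",round(o["gripper_width"],4),"g",round(o["grip_force"],1));print(np.round(o["eef_rot"],3).tolist())
E
python3 - <<'E'
from h import *
S=bot.grab_frame("scene");D=bot.grab_frame("side")
P={"jigcup_o":((309,137),(232.5,336)),"c_o":((272,177),(283,293)),"a_o":((248,212),(308,266)),"b_o":((214,247),(347,242)),
"m1":((304,256),(261,228)),"m2":((280,284),(282,215)),"m3":((254,314),(302,204)),"m4":((227,347),(319,194)),"stop":((208,372),(327,195)),"grip":((347,123),(188,248)),
"carton":((181,298),(358,218)),"jctop":((310,112),(232,296)),"ctop":((272,157),(285,261)),"atop":((249,201),(310,250)),"btop":((209,237),(343,221)),"griptop":((349,117),(192,241))}
for k,(s,d) in P.items():
    p,e=tri([ray(S,s),ray(D,d)]);print(k,p.round(3),np.round(e,4), atz(ray(S,s),0)[:2].round(3),atz(ray(D,d),0)[:2].round(3))
def crop(f,x0,y0,x1,y1,k): return cv2.resize(f["image"][y0:y1,x0:x1],None,fx=k,fy=k,interpolation=cv2.INTER_CUBIC)
cv2.imwrite("pics/s1.png",crop(S,180,90,380,240,4))
cv2.imwrite("pics/d1.png",crop(D,150,170,350,320,4))
E
```

```text
jigcup_o [0.454 0.243 0.   ] [0.0021 0.0021] [0.455 0.245] [0.452 0.242]
c_o [ 0.446  0.09  -0.   ] [0.0013 0.0013] [0.445 0.089] [0.447 0.091]
a_o [ 0.455 -0.02  -0.002] [0.0025 0.0025] [ 0.454 -0.022] [ 0.455 -0.016]
b_o [ 0.436 -0.14   0.003] [0.0091 0.0091] [ 0.443 -0.135] [ 0.431 -0.151]
m1 [ 0.621 -0.061  0.016] [0.0013 0.0013] [ 0.618 -0.052] [ 0.637 -0.082]
m2 [ 0.614 -0.141  0.018] [0.0005 0.0005] [ 0.61  -0.133] [ 0.632 -0.166]
m3 [ 0.606 -0.22   0.017] [0.0006 0.0006] [ 0.601 -0.215] [ 0.622 -0.248]
m4 [ 0.6   -0.299  0.016] [0.0002 0.0002] [ 0.595 -0.296] [ 0.615 -0.326]
stop [ 0.596 -0.348 -0.006] [0.0053 0.0053] [ 0.593 -0.352] [ 0.594 -0.334]
grip [0.565 0.219 0.133] [0.0029 0.0029] [0.513 0.338] [0.721 0.088]
carton [ 0.46  -0.265  0.003] [0.0007 0.0007] [ 0.458 -0.264] [ 0.462 -0.269]
jctop [0.454 0.239 0.09 ] [0.0033 0.0033] [0.412 0.322] [0.525 0.159]
ctop [0.448 0.087 0.076] [0.0016 0.0016] [0.412 0.141] [ 0.507 -0.001]
atop [ 0.456 -0.019  0.04 ] [0.0016 0.0016] [0.439 0.004] [ 0.485 -0.071]
btop [ 0.445 -0.144  0.056] [0.0016 0.0016] [ 0.419 -0.121] [ 0.486 -0.232]
griptop [0.563 0.218 0.149] [0.0029 0.0029] [0.508 0.36 ] [0.734 0.061]
```

View pics/s1.png

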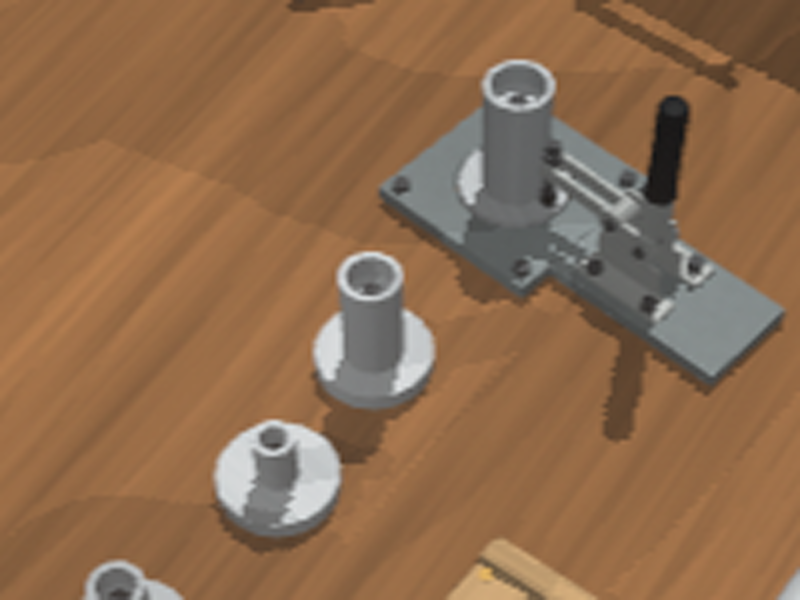

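The crop shows the tall cup (d) in the jig, then c, a and b; a's top is at (248,199) and c's at (273,159). The clamp handle is upright. Now I'll swing round the base towards the jig, taking wrist views on the way.

Request:
send_rows(commands="0 0 -0.2 0.5 0 0 0.3;0 0 -0.4 1 -0.1 0 0;0 0 -0.4 1 -0.1 0 0;0 0 -0.4 1 -0.1 0 0;0 0 -0.4 1 -0.1 0 0;0 0 -0.4 1 -0.1 0 0;0 0 -0.4 1 -0.1 0 0;0 0 -0.4 1 -0.1 0 0;0 0 -0.4 1 -0.1 0 0;0 0 -0.4 1 -0.1 0 0")

```text
t: 1.85
tcp_pos: [0.3833, -0.5301, 0.2314]
eef_rot: [[0.797, 0.604, 0.0], [0.604, -0.797, 0.0], [0.0, 0.0, -1.0]]
contact_force: [-0.2, 0.2, 0.0]
gripper_width: -0.0
grip_force: 0.0
```

Request:
send_rows(commands="0 0 -0.4 1 -0.1 0 0;0 0 -0.4 1 -0.1 0 0;0 0 -0.4 1 -0.1 0 0;0 0 -0.4 1 -0.1 0 0;0 0 -0.4 1 -0.1 0 0;0 0 -0.4 1 -0.1 0 0;0 0 -0.4 1 -0.1 0 0;0 0 -0.4 1 -0.1 0 0;0 0 -0.4 1 -0.1 0 0;0 0 0 0 0 0 0")

```text
t: 2.85
tcp_pos: [0.5223, -0.3512, 0.2314]
eef_rot: [[0.531, 0.847, 0.001], [0.847, -0.531, 0.001], [0.001, -0.0, -1.0]]
contact_force: [-0.6, -0.1, -0.8]
gripper_width: -0.0002
grip_force: 0.0
```

```bash
cat >> h.py <<'E'
def wray(f,px):
    K=f["camera_matrix"];T=f["pose"];u=(px[0]-K[0,2])/K[0,0];v=(px[1]-K[1,2])/K[1,1];th=np.hypot(u,v)
    s=np.sin(th)/max(th,1e-9);d=T[:3,:3]@np.array([u*s,-v*s,-np.cos(th)]);return T[:3,3],d
def wproj(f,p):
    K=f["camera_matrix"];T=f["pose"];c=T[:3,:3].T@(np.asarray(p)-T[:3,3]);x,y,z=c[0],-c[1],-c[2]
    th=np.arctan2(np.hypot(x,y),z);r=max(np.hypot(x,y),1e-9);return np.array([K[0,0]*th*x/r+K[0,2],K[1,1]*th*y/r+K[1,2]])
def look(tag,names,view=None):
    import pickle
    f=bot.grab_frame("wrist");det={n:bot.spot_point("wrist",n) for n in names}
    pickle.dump((f,det),open(f"pics/{tag}.pkl","wb"));cv2.imwrite(f"pics/{tag}.png",f["image"])
    for n in names:
        for d in det[n]:
            if d["score"]>.3:
                px=(d["at"][1]*560,d["at"][0]*420);print(n,round(d["score"],2),np.round(px,1),"z0",atz(wray(f,px),0)[:2].round(4),"z18",atz(wray(f,px),.018)[:2].round(4))
    return f
E
python3 -c "
from h import *
show();look('w1',['cup_a','rack','stop','carton'])"
```

```text
t 2.85 tcp [ 0.5223 -0.3512  0.2314] F [-0.6 -0.1 -0.8] w -0.0002 g 0.0
[[0.531, 0.847, 0.001], [0.847, -0.531, 0.001], [0.001, -0.0, -1.0]]
cup_a 0.92 [127.9  75.6] z0 [ 0.4415 -0.1438] z18 [ 0.4472 -0.151 ]
cup_a 0.87 [91.2  3.5] z0 [ 0.4486 -0.0206] z18 [ 0.4539 -0.0338]
rack 0.61 [259.8  20.5] z0 [ 0.6068 -0.1818] z18 [ 0.6045 -0.1871]
stop 0.83 [328.  148.7] z0 [ 0.5933 -0.351 ] z18 [ 0.5916 -0.3482]
carton 0.66 [192.6 147.4] z0 [ 0.4612 -0.2654] z18 [ 0.4659 -0.2667]
```

Request:
send_rows(commands="0 0 -0.4 1 -0.1 0 0;0 0 -0.4 1 -0.1 0 0;0 0 -0.4 1 -0.1 0 0;0 0 -0.4 1 -0.1 0 0;0 0 -0.4 1 -0.1 0 0;0 0 -0.4 1 -0.1 0 0;0 0 -0.4 1 -0.1 0 0;0 0 -0.4 1 -0.1 0 0;0 0 -0.4 1 -0.1 0 0;0 0 0 0 0 0 0")

```text
t: 4.1
tcp_pos: [0.5883, -0.1383, 0.2313]
eef_rot: [[0.202, 0.979, 0.0], [0.979, -0.202, 0.001], [0.001, -0.0, -1.0]]
contact_force: [-1.1, -0.1, -0.1]
gripper_width: 0.0001
grip_force: 0.0
```

```bash
python3 -c "
from h import *
show();look('w2',['cup_a','rack','stop','jig','clamp_grip'])"
```

```text
t 4.1 tcp [ 0.5883 -0.1383  0.2313] F [-1.1 -0.1 -0.1] w 0.0001 g 0.0
[[0.202, 0.979, 0.0], [0.979, -0.202, 0.001], [0.001, -0.0, -1.0]]
cup_a 0.97 [162.3 209. ] z0 [ 0.4435 -0.1433] z18 [ 0.4512 -0.1398]
cup_a 0.85 [129.4  31.4] z0 [0.4524 0.0835] z18 [0.4596 0.0761]
cup_a 0.67 [144.3 110.1] z0 [ 0.4525 -0.0202] z18 [ 0.4597 -0.0227]
rack 0.91 [298.1 209.4] z0 [ 0.6073 -0.1776] z18 [ 0.607  -0.1725]
```

Request:
send_rows(commands="0 0 -0.4 1 -0.1 0 0;0 0 -0.4 1 -0.1 0 0;0 0 -0.4 1 -0.1 0 0;0 0 -0.4 1 -0.1 0 0;0 0 -0.4 1 -0.1 0 0;0 0 -0.4 1 -0.1 0 0;0 0 -0.4 1 -0.1 0 0;0 0 -0.4 1 -0.1 0 0;0 0 -0.4 1 -0.1 0 0;0 0 0 0 0 0 0")

```text
t: 5.4
tcp_pos: [0.5754, 0.0863, 0.2313]
eef_rot: [[-0.157, 0.988, -0.0], [0.988, 0.157, 0.001], [0.001, -0.0, -1.0]]
contact_force: [-0.4, -1.5, 0.4]
gripper_width: 0.0004
grip_force: 0.0
```

```bash
python3 -c "
from h import *
show();look('w3',['cup_a','rack','jig','clamp_grip'])"
```

```text
t 5.4 tcp [0.5754 0.0863 0.2313] F [-0.4 -1.5  0.4] w 0.0004 g 0.0
[[-0.157, 0.988, -0.0], [0.988, 0.157, 0.001], [0.001, -0.0, -1.0]]
cup_a 0.96 [192.6  38.8] z0 [0.4539 0.2394] z18 [0.4592 0.2353]
cup_a 0.9 [167.9 246.8] z0 [ 0.452  -0.0185] z18 [ 0.4574 -0.0102]
cup_a 0.66 [170.2 166.2] z0 [0.4479 0.0855] z18 [0.4535 0.0888]
cup_a 0.33 [269.1 360.3] z0 [ 0.6078 -0.1799] z18 [ 0.6057 -0.1638]
rack 0.68 [270.7 358.4] z0 [ 0.6096 -0.1755] z18 [ 0.6074 -0.1596]
jig 0.64 [193.5  37.7] z0 [0.4548 0.2408] z18 [0.46   0.2366]
clamp_grip 0.59 [283.   38.2] z0 [0.5575 0.2521] z18 [0.5578 0.2474]
```

View pics/w3.png

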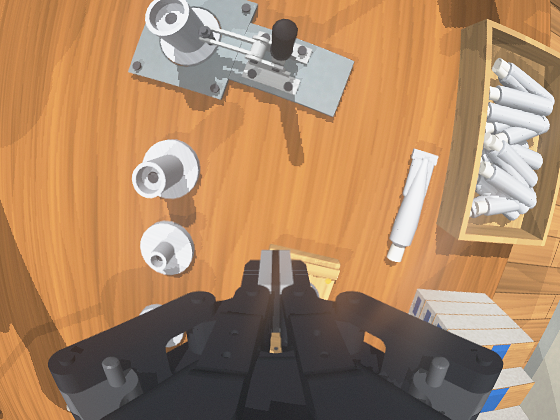

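The wrist view shows the jig cup foot at about (190,38), the black grip at (284,35), cup c at (165,165), cup a at (165,248), and the fingers shut at the bottom.

Run:
```python
from h import *
import pickle
S=bot.grab_frame("scene");D=bot.grab_frame("side")
w={i:pickle.load(open(f"pics/w{i}.pkl","rb"))[0] for i in (1,2,3)}
def T(n,*r): p,e=tri(r);print(n,p.round(4),np.round(e,4))
T("J",ray(S,(309,137.5)),ray(D,(232.5,336)),wray(w[3],(193,38.5)))
T("dtop",ray(S,(309.5,111.3)),ray(D,(232,296)),wray(w[3],(170,18)))
T("griptop",ray(S,(348.5,116)),ray(D,(192,241)),wray(w[3],(285,28)))
T("c",ray(S,(272,177)),ray(D,(283,293)),wray(w[3],(170.2,166.2)),wray(w[2],(129.4,31.4)))
T("ctop",ray(S,(272.75,159)),ray(D,(285,261)),wray(w[3],(149,179)))
T("a",ray(S,(248,212)),ray(D,(308,266)),wray(w[3],(168,246.8)),wray(w[2],(144.3,110.1)),wray(w[1],(91.2,3.5)))
T("atop",ray(S,(248.2,199.5)),ray(D,(310,250)),wray(w[3],(159,259)))
T("b",ray(S,(214,247)),wray(w[2],(162.3,209)),wray(w[1],(127.9,75.6)))
T("btop",ray(S,(209,235.8)),ray(D,(343,221)))
```

```text
J [ 0.4543  0.2414 -0.0006] [0.0027 0.0016 0.0015]
dtop [0.4538 0.2389 0.0902] [0.0032 0.0031 0.0019]
griptop [0.5605 0.2196 0.1503] [0.0025 0.0028 0.0008]
c [ 0.4483  0.087  -0.0017] [0.0041 0.0022 0.0019 0.0038]
ctop [0.4503 0.0843 0.074 ] [0.0026 0.0021 0.0006]
a [ 0.4522 -0.0195 -0.0016] [0.002  0.0047 0.0006 0.0006 0.0039]
atop [ 0.4537 -0.017   0.042 ] [0.0005 0.0009 0.0005]
b [ 0.4449 -0.1419  0.0051] [0.0045 0.001  0.0042]
btop [ 0.4437 -0.1426  0.0577] [0.0015 0.0015]
```

Request:
send_rows(commands="0 0 -1 0 0 0 0;0 0 -1 0 0 0 0;0 0 -1 0 0 0 0;0 0 -1 0 0 0 0;0 0 -1 0 0 0 0;0 0 -1 0 0 0 0;0 0 -1 0 0 0 0;0 0 -1 0 0 0 0;0 0 -1 0 0 0 0;0 0 -1 0 0 0 0")

```text
t: 6.75
tcp_pos: [0.576, 0.084, 0.2313]
eef_rot: [[-0.916, 0.401, -0.0], [0.401, 0.916, -0.0], [0.0, -0.0, -1.0]]
contact_force: [0.2, 0.2, -0.4]
gripper_width: 0.0003
grip_force: 0.0
```

Request:
send_rows(commands="0 0 -1 0 0 0 0;0 0 -1 0 0 0 0;0 0 -0.15 0 0 0 0;0 0 0 0 0 0 0")

```text
t: 7.15
tcp_pos: [0.576, 0.0843, 0.2313]
eef_rot: [[-0.979, 0.202, -0.0], [0.202, 0.979, -0.0], [0.0, -0.0, -1.0]]
contact_force: [0.6, 0.3, 0.9]
gripper_width: 0.0001
grip_force: 0.0
```

Request:
send_rows(commands="0 0 0 0.58 0.86 0 0;0 0 0 0.58 0.86 0 0;0 0 0 0.58 0.86 0 0;0 0 0 0.58 0.86 0 0;0 0 0 0.58 0.86 0 0;0 0 0 0.58 0.86 0 0;0 0 0 0 0 0.8 0;0 0 0 0 0 0.8 0;0 0 0 0 0 0.8 0;0 0 0 0 0 0.8 0")

```text
t: 8.15
tcp_pos: [0.5164, 0.2285, 0.1507]
eef_rot: [[-0.98, 0.201, 0.0], [0.201, 0.98, 0.0], [-0.0, 0.0, -1.0]]
contact_force: [0.2, -0.5, -0.0]
gripper_width: -0.0001
grip_force: 0.0
```

Request:
send_rows(commands="0 0 0 0 0 0.8 0;0 0 0 -0.4 0 0 0;0 0 0 -0.4 0 0 0;0 0 0 -0.4 0 0 0;0 0 0 -0.4 0 0 0;0 0 0 0 0 0 0")

```text
t: 8.75
tcp_pos: [0.5568, 0.2205, 0.1323]
eef_rot: [[-0.98, 0.201, 0.0], [0.201, 0.98, 0.001], [-0.0, 0.001, -1.0]]
contact_force: [-1.7, 0.3, 0.1]
gripper_width: 0.0001
grip_force: 0.9
```

Request:
send_rows(commands="0 0 0 -0.37 0 0.1 0;0 0 0 -0.37 0 0.1 0;0 0 0 -0.33 0 0.15 0;0 0 0 -0.33 0 0.15 0;0 0 0 0 0 0 0")

```text
t: 9.25
tcp_pos: [0.5915, 0.2131, 0.1186]
eef_rot: [[-0.98, 0.2, 0.002], [0.2, 0.98, -0.0], [-0.002, 0.0, -1.0]]
contact_force: [-0.0, -0.2, -0.2]
gripper_width: -0.0001
grip_force: 0.0
```

Request:
send_rows(commands="0 0 0 -0.31 0 0.21 0;0 0 0 -0.31 0 0.21 0;0 0 0 -0.25 0 0.26 0;0 0 0 -0.25 0 0.26 0;0 0 0 0 0 0 0")

```text
t: 9.75
tcp_pos: [0.6175, 0.2075, 0.0937]
eef_rot: [[-0.98, 0.2, -0.001], [0.2, 0.98, -0.0], [0.001, -0.001, -1.0]]
contact_force: [-0.4, 0.4, 0.5]
gripper_width: -0.0002
grip_force: 0.0
```

Run:
```python
from h import *
S=bot.grab_frame("scene");D=bot.grab_frame("side")
a=cv2.resize(S["image"][70:220,270:410],None,fx=2.8,fy=2.8);b=cv2.resize(D["image"][190:340,130:270],None,fx=2.8,fy=2.8)
cv2.imwrite("pics/h1.png",np.hstack([a,b]));show()
```

```text
t 9.85 tcp [0.6166 0.2076 0.0938] F [-0.1 -0.6 -0.9] w 0.0 g 0.0
[[-0.98, 0.2, -0.002], [0.2, 0.98, -0.001], [0.002, -0.001, -1.0]]
```

View pics/h1.png

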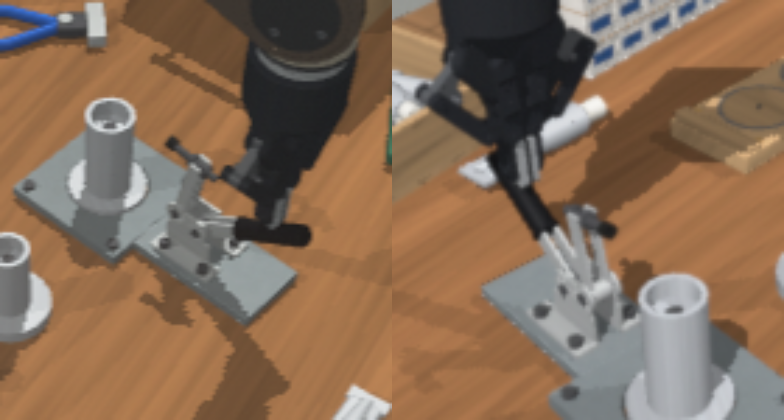

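The handle has tipped back about 1 rad and the arm is up off the cup. I'll push the last bit down to the stop.

Request:
send_rows(commands="0 0 0 -0.18 0 0.22 0;0 0 0 -0.18 0 0.22 0;0 0 0 -0.08 0 0.2 0;0 0 0 0 0 0 0")

```text
t: 10.25
tcp_pos: [0.6258, 0.2064, 0.0821]
eef_rot: [[-0.98, 0.199, -0.009], [0.199, 0.98, -0.0], [0.009, -0.002, -1.0]]
contact_force: [-14.8, -0.0, 17.8]
gripper_width: -0.0001
grip_force: 11.2
```

Request:
send_rows(commands="0 0 0 0.1 0 -0.6 0;0 0 0 0 0 -1 0;0 0 0 0 0 -1 0;0 0 0 0 0 -1 0;0 0 0 0 0 -1 0.3;0 0 0 0 0 -1 1;0 0 0 0 0 -0.4 1;0 0 0 0 0 0 1")

```text
t: 11.05
tcp_pos: [0.6269, 0.2063, 0.2314]
eef_rot: [[-0.98, 0.2, 0.005], [0.2, 0.98, 0.001], [-0.005, 0.002, -1.0]]
contact_force: [0.1, 0.1, -0.6]
gripper_width: 0.0583
grip_force: 0.0
```

Run:
```python
from h import *
show()
o=bot.get_obs();R=o["eef_rot"];print("tool delta",(R.T@(np.array([.454,.240,.2])-o["tcp_pos"])/.025).round(2))
S=bot.grab_frame("scene");D=bot.grab_frame("side")
a=cv2.resize(S["image"][70:220,270:410],None,fx=2.8,fy=2.8);b=cv2.resize(D["image"][190:340,130:270],None,fx=2.8,fy=2.8)
cv2.imwrite("pics/h2.png",np.hstack([a,b]))
```

```text
t 11.05 tcp [0.6269 0.2063 0.2314] F [ 0.1  0.1 -0.6] w 0.0583 g 0.0
[[-0.98, 0.2, 0.005], [0.2, 0.98, 0.001], [-0.005, 0.002, -1.0]]
tool delta [ 7.05 -0.06  1.22]
```

View pics/h2.png

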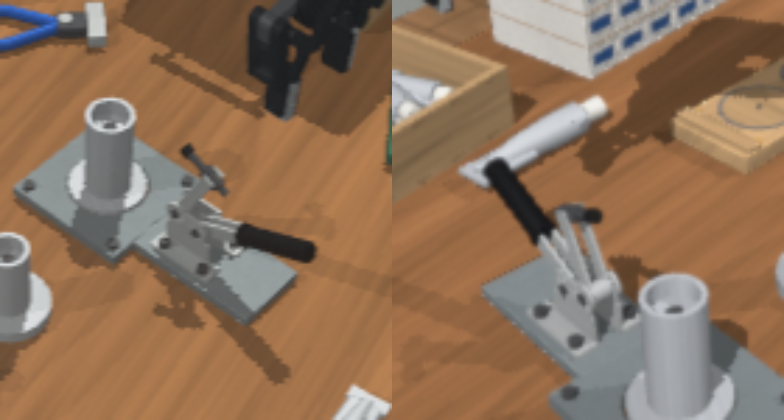

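The handle lies far back (grip end at crop (308,250)) and the spindle arm stands past vertical, clear of the cup. Next I'll move over the jig cup.

Request:
send_rows(commands="0 0 0 0.9 -0.01 0 1;0 0 0 0.9 -0.01 0 1;0 0 0 0.9 -0.01 0 1;0 0 0 0.9 -0.01 0 1;0 0 0 0.9 -0.01 0 1;0 0 0 0.9 -0.01 0 1;0 0 0 0.9 -0.01 0 1;0 0 0 0.75 0 0.2 1;0 0 0 0 0 1 1;0 0 0 0 0 0 1")

```text
t: 12.15
tcp_pos: [0.4491, 0.2389, 0.1942]
eef_rot: [[-0.98, 0.199, -0.009], [0.199, 0.98, -0.003], [0.008, -0.005, -1.0]]
contact_force: [-0.1, 0.2, 0.1]
gripper_width: 0.0857
grip_force: 0.0
```

Run:
```python
from h import *
show()
o=bot.get_obs();R=o["eef_rot"];print("tool delta",(R.T@(np.array([.454,.240,.045])-o["tcp_pos"])/.025).round(2))
S=bot.grab_frame("scene");D=bot.grab_frame("side")
p,e=tri([ray(S,(380,159)),ray(D,(167,249))]);q=p-[.454,.241,0];print("grip end jig",q[0]*.98-q[1]*.2,q[0]*.2+q[1]*.98,q[2],e)
look("w4",["cup_a","jig"])
```

```text
t 12.15 tcp [0.4491 0.2389 0.1942] F [-0.1  0.2  0.1] w 0.0857 g 0.0
[[-0.98, 0.199, -0.009], [0.199, 0.98, -0.003], [0.008, -0.005, -1.0]]
tool delta [-0.23  0.11  5.96]
grip end jig 0.20664487833810527 0.0008296694220841089 0.08507129524477615 [np.float64(0.0021038297843349414), np.float64(0.002103829784334964)]
cup_a 0.76 [ 77.  228.8] z0 [ 0.4505 -0.0166] z18 [ 0.447  -0.0022]
cup_a 0.62 [ 13.6 238.8] z0 [ 0.4431 -0.1464] z18 [ 0.44   -0.1252]
cup_a 0.61 [275.6 186.9] z0 [0.4514 0.2399] z18 [0.4478 0.2406]
```

View pics/w4.png

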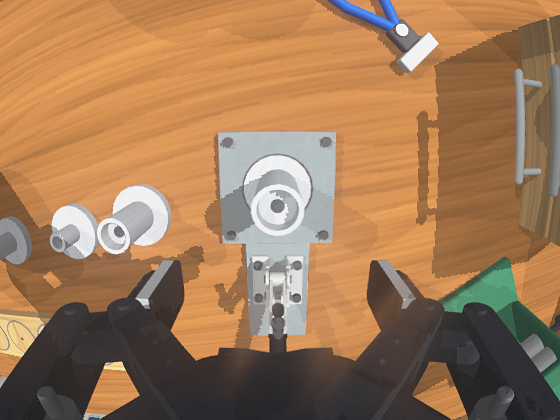

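The wrist view shows the jig cup's top ring at (277,207), centred between the open fingers, with the clamp arm at (278,310).

Request:
send_rows(commands="0 0 0 -0.16 0.08 1 1;0 0 0 0 0 1 1;0 0 0 0 0 1 1;0 0 0 0 0 1 1;0 0 0 0 0 1 1;0 0 0 0 0 0.95 1;0 0 0 0 0 0 1;0 0 0 0 0 0 0;0 0 0 0 0 0 0;0 0 0 0 0 0 0", grip_force=50)

```text
t: 13.4
tcp_pos: [0.4582, 0.2411, 0.0525]
eef_rot: [[-0.98, 0.199, 0.003], [0.199, 0.98, 0.001], [-0.003, 0.001, -1.0]]
contact_force: [-2.6, -8.4, 6.8]
gripper_width: 0.0441
grip_force: 4.3
```

Request:
send_rows(commands="0 0 0 0 0 0 0;0 0 0 0 0 0 0;0 0 0 0 0 0 0;0 0 0 0 0 0 0")

```text
t: 13.8
tcp_pos: [0.4582, 0.241, 0.0525]
eef_rot: [[-0.98, 0.199, 0.003], [0.199, 0.98, 0.0], [-0.003, 0.001, -1.0]]
contact_force: [-0.7, -2.9, 6.3]
gripper_width: 0.0412
grip_force: 50.0
```

Gripped at 41 mm. Now I'll lift it and carry it.

Request:
send_rows(commands="0 0 0 0 0 -0.2 0;0 0 0 0 0 -0.5 0;0 0 0 0 0 -0.8 0;0 0 0 0 0 -1 0;0 0 0 0 0 -1 0;0 0 0 0 0 -1 0;0 0 0 0 0 -1 0;0 0 0 0 0 -0.5 0;0 0 0 0 0 0 0")

```text
t: 14.7
tcp_pos: [0.4575, 0.2413, 0.2027]
eef_rot: [[-0.98, 0.199, 0.003], [0.199, 0.98, 0.001], [-0.003, 0.002, -1.0]]
contact_force: [0.1, -0.0, -4.6]
gripper_width: 0.0407
grip_force: 51.7
```

Request:
send_rows(commands="0 0 0 -0.37 -0.44 0 0;0 0 0 -0.75 -0.88 0 0;0 0 0 -0.75 -0.88 0 0;0 0 0 -0.75 -0.88 0 0;0 0 0 -0.75 -0.88 0 0;0 0 0 -0.75 -0.88 0 0;0 0 0 -0.75 -0.88 0 0;0 0 0 -0.75 -0.88 0 0;0 0 0 -0.75 -0.88 0 0;0 0 0 -0.75 -0.88 0 0")

```text
t: 15.7
tcp_pos: [0.5887, -0.0012, 0.1977]
eef_rot: [[-0.98, 0.2, -0.005], [0.2, 0.98, 0.001], [0.005, -0.0, -1.0]]
contact_force: [-0.0, 0.0, -4.3]
gripper_width: 0.0413
grip_force: 51.7
```

Request:
send_rows(commands="0 0 0 -0.75 -0.88 0 0;0 0 0 -0.75 -0.88 0 0;0 0 0 -0.37 -0.44 0 0;0 0 0 0 0 0 0;0 0 0 0 0 0 0")

```text
t: 16.2
tcp_pos: [0.6234, -0.0624, 0.1989]
eef_rot: [[-0.98, 0.2, -0.003], [0.2, 0.98, 0.002], [0.004, 0.001, -1.0]]
contact_force: [-0.6, 0.5, -4.9]
gripper_width: 0.0414
grip_force: 51.7
```

Run:
```python
from h import *
show()
o=bot.get_obs()
for n in ("scene","side"):
    f=bot.grab_frame(n);cv2.imwrite(f"pics/{n}2.png",f["image"])
    print(n,[(round(d["score"],2),np.round([d["at"][1]*560,d["at"][0]*420],1)) for d in bot.spot_point(n,"cup_a")])
    p=o["tcp_pos"]-[0.0045*.98,-.0045*.2,.0525];print("expect",proj(f,p))
a=cv2.imread("pics/scene2.png")[180:360,180:350];b=cv2.imread("pics/side2.png")[90:270,220:390]
cv2.imwrite("pics/p1.png",cv2.resize(np.hstack([a,b]),None,fx=2.3,fy=2.3,interpolation=cv2.INTER_CUBIC))
```

```text
t 16.2 tcp [ 0.6234 -0.0624  0.1989] F [-0.6  0.5 -4.9] w 0.0414 g 51.7
[[-0.98, 0.2, -0.003], [0.2, 0.98, 0.002], [0.004, 0.001, -1.0]]
scene [(0.92, array([249. , 212.5])), (0.88, array([306.6, 219. ])), (0.84, array([214., 251.])), (0.83, array([272.3, 180.3]))]
expect [303.5792263  222.15048462]
side [(0.95, array([281. , 292.7])), (0.87, array([342.5, 242.5])), (0.81, array([308.5, 266.9])), (0.57, array([262.8, 179. ]))]
expect [260.49685514 179.74570048]
```

View pics/p1.png

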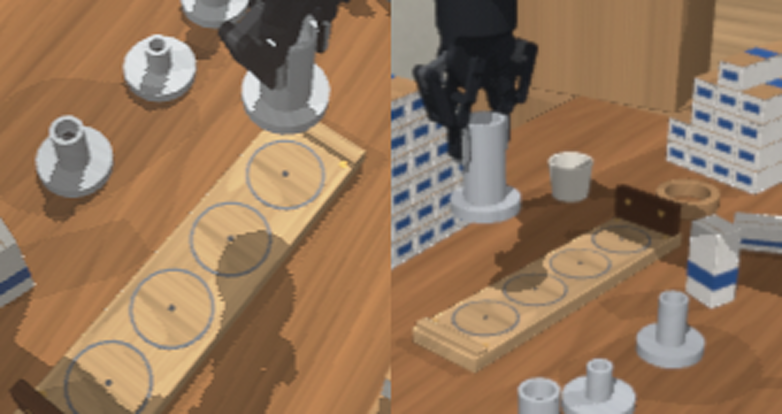

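The held cup's foot is at scene (304,221) and side (261,178), as predicted. The mark dots show clearly, so I'll fit the mark row.

Run:
```python
from h import *
S=bot.grab_frame("scene");D=bot.grab_frame("side")
s=[(303.9,255.6),(280.4,283.5),(254.3,313.9),(227,346.1)];d=[(261.3,227.8),(282.6,215.7),(301.7,203.9),(320,193.5)]
M=np.array([tri([ray(S,a),ray(D,b)])[0] for a,b in zip(s,d)]);print(M.round(4))
k=np.array([1.5,.5,-.5,-1.5])*.08
r=least_squares(lambda p:np.r_[M[:,0]-p[0]+k*np.sin(p[2]),M[:,1]-p[1]-k*np.cos(p[2])],[.61,-.18,0])
p=r.x;print(p,np.abs(r.fun).max());F=np.c_[p[0]-k*np.sin(p[2]),p[1]+k*np.cos(p[2])];print(F.round(4))
# held foot
q,e=tri([ray(S,(304.3,221.5)),ray(D,(261.3,178.3))]);print("foot",q.round(4),np.round(e,4))
o=bot.get_obs();print("tcp-foot",(o["tcp_pos"]-q).round(4))
```

```text
[[ 0.6208 -0.0605  0.0171]
 [ 0.6132 -0.1394  0.0166]
 [ 0.6061 -0.2197  0.0177]
 [ 0.598  -0.2989  0.0181]]
[ 0.60953538 -0.17961296 -0.09469846] 0.00037394822810456196
[[ 0.6209 -0.0602]
 [ 0.6133 -0.1398]
 [ 0.6058 -0.2194]
 [ 0.5982 -0.2991]]
foot [ 0.6192 -0.0624  0.1498] [0.0015 0.0015]
tcp-foot [0.0049 0.0006 0.0509]
```

Request:
send_rows(commands="0 0 0 -0.07 0.1 0.4 0;0 0 0 0 0 0.9 0;0 0 0 0 0 0.9 0;0 0 0 0 0 0.9 0;0 0 0 0 0 0.8 0;0 0 0 0 0 0.5 0;0 0 0 0 0 0.3 0;0 0 0 0 0 0 0")

```text
t: 17.3
tcp_pos: [0.626, -0.0602, 0.0819]
eef_rot: [[-0.98, 0.199, -0.002], [0.199, 0.98, 0.001], [0.002, 0.0, -1.0]]
contact_force: [-0.1, -0.6, -4.7]
gripper_width: 0.0409
grip_force: 51.7
```

Request:
send_rows(commands="0 0 0 0 0 0.2 0;0 0 0 0 0 0.15 0;0 0 0 0 0 0.06 0;0 0 0 0 0 0 0;0 0 0 0 0 0 0")

```text
t: 17.8
tcp_pos: [0.6268, -0.0606, 0.0731]
eef_rot: [[-0.98, 0.199, 0.001], [0.199, 0.98, -0.0], [-0.001, 0.0, -1.0]]
contact_force: [-0.4, -0.2, -4.3]
gripper_width: 0.041
grip_force: 51.7
```

Request:
send_rows(commands="0 0 0 0.03 0.02 0.05 0;0 0 0 0 0 0.05 0;0 0 0 0 0 0.03 0;0 0 0 0 0 0 0")

```text
t: 18.2
tcp_pos: [0.6263, -0.0599, 0.0707]
eef_rot: [[-0.98, 0.199, 0.0], [0.199, 0.98, 0.0], [-0.0, 0.0, -1.0]]
contact_force: [-3.1, 0.6, 2.3]
gripper_width: 0.0408
grip_force: 52.2
```

Request:
send_rows(commands="0 0 0 0 0 0 1;0 0 0 0 0 0 1;0 0 0 0 0 0 1;0 0 0 0 0 0 1;0 0 0 0 0 -0.3 1;0 0 0 0 0 -0.7 1;0 0 0 0 0 -1 1;0 0 0 0 0 -1 1;0 0 0 0 0 -1 1;0 0 0 0 0 0 1")

```text
t: 19.2
tcp_pos: [0.6292, -0.0607, 0.1765]
eef_rot: [[-0.98, 0.199, 0.011], [0.199, 0.98, -0.003], [-0.011, -0.001, -1.0]]
contact_force: [0.4, -0.2, 0.7]
gripper_width: 0.0854
grip_force: 0.0
```

Request:
send_rows(commands="0 0 1 0 0 0 1;0 0 1 0 0 0 1;0 0 1 0 0 0 1;0 0 1 0 0 0 1;0 0 1 0 0 0 1;0 0 1 0 0 0 1;0 0 1 0 0 0 1;0 0 1 0 0 0 1;0 0 1 0 0 0 1;0 0 1 0 0 0 1")

```text
t: 20.2
tcp_pos: [0.6257, -0.0598, 0.1693]
eef_rot: [[-0.358, 0.934, -0.001], [0.934, 0.358, 0.0], [0.0, -0.001, -1.0]]
contact_force: [-0.1, 0.3, 0.5]
gripper_width: 0.0854
grip_force: 0.0
```

Request:
send_rows(commands="0 0 1 0 0 0 1;0 0 1 0 0 0 1;0 0 1 0 0 0 1;0 0 1 0 0 0 1;0 0 0.65 0 0 0 1;0 0 0 0 0 0 1")

```text
t: 20.8
tcp_pos: [0.6257, -0.0599, 0.1693]
eef_rot: [[0.095, 0.995, -0.001], [0.995, -0.095, 0.0], [0.0, -0.001, -1.0]]
contact_force: [-0.6, 0.4, 0.3]
gripper_width: 0.0853
grip_force: 0.0
```

Run:
```python
from h import *
show()
o=bot.get_obs();R=o["eef_rot"];print("tool delta",(R.T@(np.array([.449,.086,.15])-o["tcp_pos"])/.025).round(2))
look("w5",["cup_a","rack"])
for n in ("scene","side"):
    f=bot.grab_frame(n);print(n,[(round(d["score"],2),np.round([d["at"][1]*560,d["at"][0]*420],1)) for d in bot.spot_point(n,"cup_a")],proj(f,[.6209,-.0602,.018]))
```

```text
t 20.8 tcp [ 0.6257 -0.0599  0.1693] F [-0.6  0.4  0.3] w 0.0853 g 0.0
[[0.095, 0.995, -0.001], [0.995, -0.095, 0.0], [0.0, -0.001, -1.0]]
tool delta [ 5.14 -7.59  0.78]
cup_a 0.83 [127.8 281.5] z0 [ 0.4441 -0.1476] z18 [ 0.455  -0.1386]
cup_a 0.82 [94.6 76.8] z0 [0.4492 0.0839] z18 [0.4597 0.0796]
cup_a 0.75 [107.9 172.3] z0 [ 0.4509 -0.0197] z18 [ 0.4614 -0.0181]
cup_a 0.57 [269.1 197. ] z0 [ 0.6185 -0.064 ] z18 [ 0.6193 -0.0598]
rack 0.88 [271.5 297.9] z0 [ 0.6097 -0.1777] z18 [ 0.6109 -0.1669]
scene [(0.95, array([274.3, 182. ])), (0.72, array([306.3, 254.8])), (0.57, array([248.3, 210.7]))] [303.24548835 255.38639402]
side [(0.78, array([308.7, 265.9])), (0.71, array([259.1, 227.7])), (0.62, array([279.9, 292. ])), (0.56, array([342.9, 241.7]))] [260.55907355 227.48858861]
```

Request:
send_rows(commands="0 0 0 0.64 -0.95 0 1;0 0 0 0.64 -0.95 0 1;0 0 0 0.64 -0.95 0 1;0 0 0 0.64 -0.95 0 1;0 0 0 0.64 -0.95 0 1;0 0 0 0.64 -0.95 0 1;0 0 0 0.64 -0.95 0 1;0 0 0 0.64 -0.95 0 1;0 0 0 0 0 0.4 1;0 0 0 0 0 0 1")

```text
t: 22.15
tcp_pos: [0.4482, 0.0857, 0.1585]
eef_rot: [[0.094, 0.996, -0.001], [0.996, -0.094, -0.0], [-0.0, -0.001, -1.0]]
contact_force: [-0.0, 0.7, -1.0]
gripper_width: 0.0854
grip_force: 0.0
```

Run:
```python
from h import *
show()
o=bot.get_obs();R=o["eef_rot"];print("tool delta",(R.T@(np.array([.449,.085,.035])-o["tcp_pos"])/.025).round(2))
look("w6",["cup_a"])
```

```text
t 22.15 tcp [0.4482 0.0857 0.1585] F [-0.   0.7 -1. ] w 0.0854 g 0.0
[[0.094, 0.996, -0.001], [0.996, -0.094, -0.0], [-0.0, -0.001, -1.0]]
tool delta [-0.02  0.04  4.94]
cup_a 0.97 [286.8 292.3] z0 [ 0.4496 -0.0203] z18 [ 0.4499 -0.0098]
cup_a 0.89 [437.4 309.2] z0 [ 0.6282 -0.0704] z18 [ 0.6177 -0.0569]
cup_a 0.74 [279.5 197.4] z0 [0.4511 0.0827] z18 [0.4513 0.087 ]
```

View pics/w6.png

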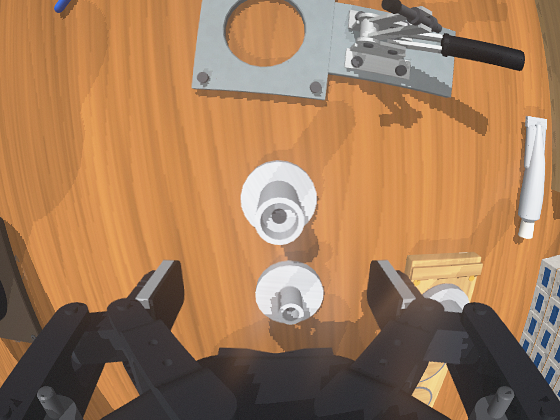

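The view shows cup c (top ring at (279,218)) centred between the fingers, with cup a below it at (290,292) and the pocket empty. Descend and grip.

Request:
send_rows(commands="0 0 0 -0.03 0.04 0.6 1;0 0 0 0 0 1 1;0 0 0 0 0 1 1;0 0 0 0 0 1 1;0 0 0 0 0 0.8 1;0 0 0 0 0 0.45 1;0 0 0 0 0 0 1;0 0 0 0 0 0 0;0 0 0 0 0 0 0;0 0 0 0 0 0 0")

```text
t: 23.25
tcp_pos: [0.451, 0.0846, 0.0395]
eef_rot: [[0.095, 0.995, 0.003], [0.995, -0.095, -0.0], [0.0, 0.003, -1.0]]
contact_force: [0.2, 0.0, 0.0]
gripper_width: 0.0441
grip_force: 0.0
```

Request:
send_rows(commands="0 0 0 0 0 0 0;0 0 0 0 0 0 0;0 0 0 0 0 0 0;0 0 0 0 0 0 0;0 0 0 0 0 0 0")

```text
t: 23.75
tcp_pos: [0.451, 0.0847, 0.0395]
eef_rot: [[0.095, 0.996, 0.002], [0.996, -0.095, -0.0], [0.0, 0.002, -1.0]]
contact_force: [0.0, -0.3, 5.0]
gripper_width: 0.0348
grip_force: 50.5
```

Request:
send_rows(commands="0 0 0 0 0 -0.3 0;0 0 0 0 0 -0.7 0;0 0 0 0 0 -1 0;0 0 0 0 0 -1 0;0 0 0 0 0 -1 0;0 0 0 0 0 -1 0;0 0 0 0 0 -1 0;0 0 0 0 0 -0.3 0;0 0 0 0 0 0 0;0 0 0 -0.42 0.37 0 0")

```text
t: 24.75
tcp_pos: [0.4566, 0.0739, 0.194]
eef_rot: [[0.093, 0.996, -0.003], [0.996, -0.093, 0.001], [0.0, -0.003, -1.0]]
contact_force: [-0.2, 0.5, -3.8]
gripper_width: 0.0353
grip_force: 50.3
```

Request:
send_rows(commands="0 0 0 -0.84 0.73 0 0;0 0 0 -0.84 0.73 0 0;0 0 0 -0.84 0.73 0 0;0 0 0 -0.84 0.73 0 0;0 0 0 -0.84 0.73 0 0;0 0 0 -0.84 0.73 0 0;0 0 0 -0.84 0.73 0 0;0 0 0 -0.84 0.73 0 0;0 0 0 -0.84 0.73 0 0;0 0 0 -0.36 0.37 0 0")

```text
t: 25.75
tcp_pos: [0.6121, -0.1428, 0.1929]
eef_rot: [[0.097, 0.995, -0.004], [0.995, -0.097, 0.001], [0.0, -0.004, -1.0]]
contact_force: [0.6, 0.5, -2.3]
gripper_width: 0.035
grip_force: 50.3
```

Request:
send_rows(commands="0 0 0 0 0 0 0;0 0 0 0 0 0.5 0;0 0 0 0 0 0 0")

```text
t: 26.05
tcp_pos: [0.6099, -0.1386, 0.18]
eef_rot: [[0.094, 0.996, -0.006], [0.996, -0.094, 0.002], [0.002, -0.006, -1.0]]
contact_force: [-1.0, 0.6, -2.6]
gripper_width: 0.035
grip_force: 50.4
```

```bash
cat >> h.py <<'E'
def held(goal,zoff):
    show();o=bot.get_obs();R=o["eef_rot"]
    fs=[];e=o["tcp_pos"]-[0,0,zoff]
    for n in ("scene","side"):
        f=bot.grab_frame(n);x=proj(f,e);ds=[np.array([d["at"][1]*560,d["at"][0]*420]) for d in bot.spot_point(n,"cup_a")]
        b=min(ds,key=lambda p:np.linalg.norm(p-x));print(n,"expect",x.round(1),"det",b.round(1));fs.append(ray(f,b))
    q,er=tri(fs);print("det foot",q.round(4),np.round(er,4))
    print("tool delta to goal",(R.T@(np.array([*goal,.018+zoff])-o["tcp_pos"])/.025).round(2))
E
python3 -c "
from h import *
held((.6133,-.1398),.0395)"
```

```text
t 26.05 tcp [ 0.6099 -0.1386  0.18  ] F [-1.   0.6 -2.6] w 0.035 g 50.4
[[0.094, 0.996, -0.006], [0.996, -0.094, 0.002], [0.002, -0.006, -1.0]]
scene expect [277.  252.5] det [273.5 249.9]
side expect [283.1 171.7] det [281.  171.1]
det foot [ 0.6073 -0.1359  0.1439] [0.0055 0.0055]
tool delta to goal [-0.04  0.17  4.9 ]
```

Request:
send_rows(commands="0 0 0 -0.04 0.1 0.4 0;0 0 0 0 0 0.9 0;0 0 0 0 0 0.9 0;0 0 0 0 0 0.9 0;0 0 0 0 0 0.8 0;0 0 0 0 0 0.5 0;0 0 0 0 0 0.25 0;0 0 0 0 0 0 0;0 0 0 0 0 0 0")

```text
t: 27.15
tcp_pos: [0.6152, -0.1417, 0.0681]
eef_rot: [[0.095, 0.995, 0.002], [0.995, -0.095, -0.001], [-0.001, 0.002, -1.0]]
contact_force: [0.4, -0.4, -2.3]
gripper_width: 0.0352
grip_force: 50.4
```

```bash
python3 -c "
from h import *
held((.6133,-.1398),.0395)"
```

```text
t 27.15 tcp [ 0.6152 -0.1417  0.0681] F [ 0.4 -0.4 -2.3] w 0.0352 g 50.4
[[0.095, 0.995, 0.002], [0.995, -0.095, -0.001], [-0.001, 0.002, -1.0]]
scene expect [279.7 282.3] det [278.7 280.3]
side expect [281.8 211. ] det [280.7 212. ]
det foot [ 0.613  -0.1376  0.0283] [0.0024 0.0024]
tool delta to goal [ 0.07 -0.08  0.42]
```

Request:
send_rows(commands="0 0 0 0.04 -0.07 0.2 0;0 0 0 0 0 0.15 0;0 0 0 0 0 0.06 0;0 0 0 0 0 0.05 0;0 0 0 0 0 0 0;0 0 0 0 0 0 0")

```text
t: 27.95
tcp_pos: [0.6127, -0.1402, 0.0577]
eef_rot: [[0.095, 0.996, -0.002], [0.996, -0.095, 0.0], [0.0, -0.002, -1.0]]
contact_force: [-6.3, 1.2, 8.4]
gripper_width: 0.0346
grip_force: 51.4
```

Request:
send_rows(commands="0 0 0 0 0 0 1;0 0 0 0 0 0 1;0 0 0 0 0 0 1;0 0 0 0 0 0 1;0 0 0 0 0 -0.3 1;0 0 0 0 0 -0.7 1;0 0 0 0 0 -1 1;0 0 0 0 0 -1 1;0 0 0 0 0 -1 1;0 0 0 0 0 0 1")

```text
t: 28.95
tcp_pos: [0.616, -0.1415, 0.1624]
eef_rot: [[0.095, 0.995, 0.01], [0.995, -0.095, -0.004], [-0.003, 0.011, -1.0]]
contact_force: [-0.3, -0.1, 1.2]
gripper_width: 0.085
grip_force: 0.0
```

Request:
send_rows(commands="0 0 0 -0.05 -0.5 0 1;0 0 0 -0.1 -0.95 0 1;0 0 0 -0.11 -0.95 0 1;0 0 0 -0.11 -0.95 0 1;0 0 0 -0.11 -0.95 0 1;0 0 0 -0.11 -0.95 0 1;0 0 0 -0.11 -0.95 0 1;0 0 0 -0.05 -0.5 0 1;0 0 0 0 0 0 1;0 0 0 0 0 0 1")

```text
t: 29.95
tcp_pos: [0.4449, -0.1433, 0.1559]
eef_rot: [[0.095, 0.995, 0.001], [0.995, -0.095, -0.0], [-0.0, 0.001, -1.0]]
contact_force: [-0.3, -0.5, 0.9]
gripper_width: 0.0856
grip_force: 0.0
```

Run:
```python
from h import *
show()
o=bot.get_obs();R=o["eef_rot"];print("tool delta b",(R.T@(np.array([.444,-.143,.025])-o["tcp_pos"])/.025).round(2))
look("w7",["cup_a","carton"])
```

```text
t 29.95 tcp [ 0.4449 -0.1433  0.1559] F [-0.3 -0.5  0.9] w 0.0856 g 0.0
[[0.095, 0.995, 0.001], [0.995, -0.095, -0.0], [-0.0, 0.001, -1.0]]
tool delta b [ 0.01 -0.04  5.24]
cup_a 0.79 [445.4 180.7] z0 [ 0.6194 -0.1431] z18 [ 0.6092 -0.139 ]
cup_a 0.71 [449.4  98.5] z0 [ 0.6261 -0.0596] z18 [ 0.6155 -0.0605]
cup_a 0.59 [267.5  62. ] z0 [ 0.4493 -0.0194] z18 [ 0.4494 -0.0228]
cup_a 0.59 [274.2 200. ] z0 [ 0.443  -0.1477] z18 [ 0.4435 -0.1433]
carton 0.87 [300.2 307.7] z0 [ 0.4595 -0.2688] z18 [ 0.4589 -0.257 ]
carton 0.37 [450.1  98.1] z0 [ 0.6271 -0.0592] z18 [ 0.6164 -0.0601]
```

View pics/w7.png

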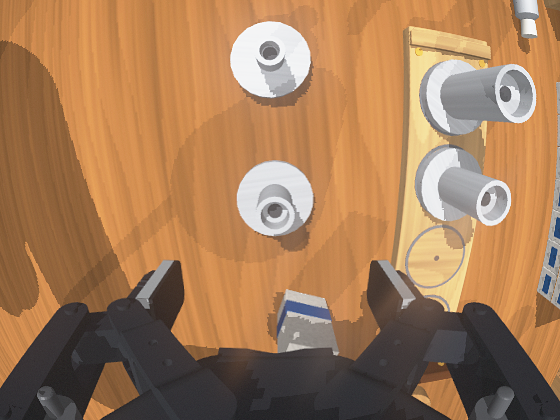

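Cup b (ring at (274,212), foot at (275,199)) is centred between the fingers; the carton (310,320) is clear of the gripper; d and c stand on the first two marks.

Run:
```python
from h import *
import pickle
f=pickle.load(open("pics/w7.pkl","rb"))[0]
for n,p,z in (("b top",(274,211.5),.062),("b foot",(275,199),.012),("a top",(270,51.5),.046),("a foot",(270.5,59.5),.012),("d top",(515,93.5),.112),("c top",(493,200),.096),("m3 dot",(436.5,258.5),.018)): print(n,atz(wray(f,p),z).round(4))
```

```text
b top [ 0.4436 -0.1413  0.062 ]
b foot [ 0.4442 -0.1439  0.012 ]
a top [ 0.4522 -0.0197  0.046 ]
a foot [ 0.4521 -0.0197  0.012 ]
d top [ 0.6173 -0.0594  0.112 ]
c top [ 0.6098 -0.1386  0.096 ]
m3 dot [ 0.604 -0.22   0.018]
```

Request:
send_rows(commands="0 0 0 0.02 -0.04 0.6 1;0 0 0 0 0 1 1;0 0 0 0 0 1 1;0 0 0 0 0 1 1;0 0 0 0 0 0.8 1;0 0 0 0 0 0.5 1;0 0 0 0 0 0.2 1;0 0 0 0 0 0 1;0 0 0 0 0 0 0;0 0 0 0 0 0 0")

```text
t: 31.1
tcp_pos: [0.4443, -0.143, 0.0292]
eef_rot: [[0.095, 0.995, 0.002], [0.995, -0.095, -0.001], [-0.001, 0.002, -1.0]]
contact_force: [0.2, 0.2, 0.3]
gripper_width: 0.059
grip_force: 0.0
```

Request:
send_rows(commands="0 0 0 0 0 0 0;0 0 0 0 0 0 0;0 0 0 0 0 0 0;0 0 0 0 0 0 0;0 0 0 0 0 0 0;0 0 0 0 0 0 0")

```text
t: 31.7
tcp_pos: [0.444, -0.1428, 0.0289]
eef_rot: [[0.095, 0.995, 0.001], [0.995, -0.095, -0.001], [-0.001, 0.001, -1.0]]
contact_force: [-0.7, 0.4, 6.5]
gripper_width: 0.0287
grip_force: 49.6
```

Request:
send_rows(commands="0 0 0 0 0 -0.3 0;0 0 0 0 0 -0.7 0;0 0 0 0 0 -1 0;0 0 0 0 0 -1 0;0 0 0 0 0 -1 0;0 0 0 0 0 -1 0;0 0 0 0 0 -0.5 0;0 0 0 0 0 0 0;0 0 0 -0.17 0.46 0 0;0 0 0 -0.35 0.96 0 0")

```text
t: 32.7
tcp_pos: [0.4764, -0.158, 0.1633]
eef_rot: [[0.095, 0.995, -0.004], [0.995, -0.095, 0.002], [0.002, -0.004, -1.0]]
contact_force: [0.1, -0.6, -1.5]
gripper_width: 0.0287
grip_force: 49.7
```

Request:
send_rows(commands="0 0 0 -0.35 0.96 0 0;0 0 0 -0.35 0.96 0 0;0 0 0 -0.35 0.96 0 0;0 0 0 -0.35 0.96 0 0;0 0 0 -0.35 0.96 0 0;0 0 0 -0.16 0.48 0 0;0 0 0 0 0 0.4 0;0 0 0 0 0 0.8 0;0 0 0 0 0 0.3 0;0 0 0 0 0 0 0")

```text
t: 33.7
tcp_pos: [0.602, -0.2176, 0.1241]
eef_rot: [[0.095, 0.995, -0.006], [0.995, -0.095, 0.003], [0.003, -0.007, -1.0]]
contact_force: [0.2, 0.5, -3.0]
gripper_width: 0.0288
grip_force: 49.8
```

```bash
python3 -c "
from h import *
held((.6058,-.2194),.029)"
```

```text
t 33.7 tcp [ 0.602  -0.2176  0.1241] F [ 0.2  0.5 -3. ] w 0.0288 g 49.8
[[0.095, 0.995, -0.006], [0.995, -0.095, 0.003], [0.003, -0.007, -1.0]]
scene expect [250.2 295.5] det [250.  295.8]
side expect [303.1 178.2] det [280.7 214.9]
det foot [ 0.6015 -0.1718  0.0097] [0.0316 0.0316]
tool delta to goal [-0.07  0.18  3.08]
```

Request:
send_rows(commands="0 0 0 -0.02 0.08 0.4 0;0 0 0 0 0 0.8 0;0 0 0 0 0 0.8 0;0 0 0 0 0 0.5 0;0 0 0 0 0 0.2 0;0 0 0 0 0 0 0;0 0 0 0 0 0 0")

```text
t: 34.6
tcp_pos: [0.607, -0.2199, 0.0615]
eef_rot: [[0.095, 0.995, 0.002], [0.995, -0.095, -0.001], [-0.001, 0.002, -1.0]]
contact_force: [-0.2, -0.4, -2.2]
gripper_width: 0.0288
grip_force: 49.8
```

```bash
python3 -c "
from h import *
held((.6058,-.2194),.029)"
```

```text
t 34.6 tcp [ 0.607  -0.2199  0.0615] F [-0.2 -0.4 -2.2] w 0.0288 g 49.8
[[0.095, 0.995, 0.002], [0.995, -0.095, -0.001], [-0.001, 0.002, -1.0]]
scene expect [253.9 311.2] det [256.8 312. ]
side expect [301.4 198.9] det [305.6 199.5]
det foot [ 0.6049 -0.2219  0.03  ] [0.0083 0.0083]
tool delta to goal [ 0.02 -0.05  0.58]
```

Request:
send_rows(commands="0 0 0 0.01 -0.04 0.25 0;0 0 0 0 0 0.2 0;0 0 0 0 0 0.1 0;0 0 0 0 0 0.07 0;0 0 0 0 0 0 0;0 0 0 0 0 0 0")

```text
t: 35.4
tcp_pos: [0.605, -0.219, 0.047]
eef_rot: [[0.095, 0.996, -0.002], [0.996, -0.095, 0.001], [0.001, -0.002, -1.0]]
contact_force: [-5.3, 2.1, 9.2]
gripper_width: 0.029
grip_force: 50.7
```

Request:
send_rows(commands="0 0 0 0 0 0 1;0 0 0 0 0 0 1;0 0 0 0 0 0 1;0 0 0 0 0 0 1;0 0 0 0 0 -0.3 1;0 0 0 0 0 -0.7 1;0 0 0 0 0 -1 1;0 0 0 0 0 -1 1;0 0 0 0 0 -1 1;0 0 0 0 0 0 1")

```text
t: 36.4
tcp_pos: [0.6084, -0.2207, 0.152]
eef_rot: [[0.095, 0.995, 0.01], [0.995, -0.095, -0.005], [-0.004, 0.01, -1.0]]
contact_force: [0.8, 0.3, 0.2]
gripper_width: 0.0853
grip_force: 0.0
```

Request:
send_rows(commands="0 0 0 0.46 -0.43 0 1;0 0 0 0.92 -0.86 0 1;0 0 0 0.92 -0.86 0 1;0 0 0 0.92 -0.86 0 1;0 0 0 0.92 -0.86 0 1;0 0 0 0.92 -0.86 0 1;0 0 0 0.92 -0.86 0 1;0 0 0 0.92 -0.86 0 1;0 0 0 0.46 -0.43 0 1;0 0 0 0 0 0 1")

```text
t: 37.4
tcp_pos: [0.4506, -0.0186, 0.1449]
eef_rot: [[0.093, 0.996, -0.0], [0.996, -0.093, 0.0], [-0.0, -0.0, -1.0]]
contact_force: [0.6, -0.6, 0.3]
gripper_width: 0.085
grip_force: 0.0
```

Run:
```python
from h import *
show()
o=bot.get_obs();R=o["eef_rot"];print("tool delta a",(R.T@(np.array([.4525,-.0195,.018])-o["tcp_pos"])/.025).round(2))
look("w8",["cup_a"])
```

```text
t 37.4 tcp [ 0.4506 -0.0186  0.1449] F [ 0.6 -0.6  0.3] w 0.085 g 0.0
[[0.093, 0.996, -0.0], [0.996, -0.093, 0.0], [-0.0, -0.0, -1.0]]
tool delta a [-0.03  0.08  5.07]
cup_a 0.91 [420.2 359.9] z0 [ 0.6118 -0.2407] z18 [ 0.602  -0.2224]
cup_a 0.91 [436.9 301.1] z0 [ 0.6206 -0.1528] z18 [ 0.6103 -0.1401]
cup_a 0.74 [449.9 230.2] z0 [ 0.6269 -0.068 ] z18 [ 0.6162 -0.0606]
cup_a 0.57 [277.6 195.6] z0 [ 0.4522 -0.0164] z18 [ 0.4525 -0.0122]
```

Request:
send_rows(commands="0 0 0 -0.03 0.07 0.6 1;0 0 0 0 0 1 1;0 0 0 0 0 1 1;0 0 0 0 0 1 1;0 0 0 0 0 0.8 1;0 0 0 0 0 0.5 1;0 0 0 0 0 0.15 1;0 0 0 0 0 0 1;0 0 0 0 0 0 1")

```text
t: 38.4
tcp_pos: [0.4543, -0.0211, 0.0198]
eef_rot: [[0.095, 0.995, 0.002], [0.995, -0.095, -0.001], [-0.0, 0.002, -1.0]]
contact_force: [-0.9, -0.2, -0.2]
gripper_width: 0.0855
grip_force: 0.0
```

Request:
send_rows(commands="0 0 0 0.05 0 0.06 1;0 0 0 0 0 0 0;0 0 0 0 0 0 0;0 0 0 0 0 0 0;0 0 0 0 0 0 0;0 0 0 0 0 0 0;0 0 0 0 0 0 0;0 0 0 0 0 0 0;0 0 0 0 0 0 0")

```text
t: 39.3
tcp_pos: [0.4537, -0.0194, 0.0176]
eef_rot: [[0.095, 0.995, 0.001], [0.995, -0.095, -0.0], [-0.0, 0.001, -1.0]]
contact_force: [0.1, 0.9, 2.5]
gripper_width: 0.0225
grip_force: 49.3
```

Request:
send_rows(commands="0 0 0 0 0 -0.3 0;0 0 0 0 0 -0.7 0;0 0 0 0 0 -1 0;0 0 0 0 0 -1 0;0 0 0 0 0 -1 0;0 0 0 0 0 -1 0;0 0 0 0 0 -0.7 0;0 0 0 0 0 0 0;0 0 0 -0.48 0.31 0 0;0 0 0 -0.96 0.62 0 0")

```text
t: 40.3
tcp_pos: [0.4717, -0.0569, 0.1578]
eef_rot: [[0.092, 0.996, -0.003], [0.996, -0.092, 0.001], [0.001, -0.004, -1.0]]
contact_force: [-0.1, 0.1, -1.7]
gripper_width: 0.0225
grip_force: 49.1
```

Request:
send_rows(commands="0 0 0 -0.96 0.62 0 0;0 0 0 -0.96 0.62 0 0;0 0 0 -0.96 0.62 0 0;0 0 0 -0.96 0.62 0 0;0 0 0 -0.96 0.62 0 0;0 0 0 -0.96 0.62 0 0;0 0 0 -0.96 0.62 0 0;0 0 0 -0.96 0.62 0 0;0 0 0 -0.96 0.62 0 0;0 0 0 -0.5 0.31 0 0")

```text
t: 41.3
tcp_pos: [0.5974, -0.3015, 0.1564]
eef_rot: [[0.096, 0.995, -0.003], [0.995, -0.096, 0.001], [0.001, -0.003, -1.0]]
contact_force: [-0.7, -0.4, -2.4]
gripper_width: 0.0223
grip_force: 49.2
```

Request:
send_rows(commands="0 0 0 0 0 0 0;0 0 0 0 0 0.4 0;0 0 0 0 0 0.4 0;0 0 0 0 0 0 0;0 0 0 0 0 0 0")

```text
t: 41.8
tcp_pos: [0.5973, -0.2978, 0.1386]
eef_rot: [[0.094, 0.996, -0.002], [0.996, -0.094, 0.001], [0.001, -0.002, -1.0]]
contact_force: [-0.1, -0.6, -1.4]
gripper_width: 0.0226
grip_force: 49.2
```

```bash
python3 -c "
from h import *
held((.5982,-.2991),.0176)"
```

```text
t 41.8 tcp [ 0.5973 -0.2978  0.1386] F [-0.1 -0.6 -1.4] w 0.0226 g 49.2
[[0.094, 0.996, -0.002], [0.996, -0.094, 0.001], [0.001, -0.002, -1.0]]
scene expect [219.6 325.5] det [220.1 325.8]
side expect [321.3 159.4] det [320.5 159.9]
det foot [ 0.5985 -0.2972  0.1197] [0.0007 0.0007]
tool delta to goal [-0.05  0.05  4.12]
```

Request:
send_rows(commands="0 0 0 -0.05 0.01 0.4 0;0 0 0 0 0 0.9 0;0 0 0 0 0 0.9 0;0 0 0 0 0 0.8 0;0 0 0 0 0 0.5 0;0 0 0 0 0 0.2 0;0 0 0 0 0 0 0;0 0 0 0 0 0 0")

```text
t: 42.8
tcp_pos: [0.5988, -0.3006, 0.0484]
eef_rot: [[0.095, 0.995, 0.002], [0.995, -0.095, -0.001], [-0.001, 0.002, -1.0]]
contact_force: [0.1, 0.4, -1.6]
gripper_width: 0.0226
grip_force: 49.2
```

```bash
python3 -c "
from h import *
held((.5982,-.2991),.0176)"
```

```text
t 42.8 tcp [ 0.5988 -0.3006  0.0484] F [ 0.1  0.4 -1.6] w 0.0226 g 49.2
[[0.095, 0.995, 0.002], [0.995, -0.095, -0.001], [-0.001, 0.002, -1.0]]
scene expect [225.4 344.9] det [225.7 344.3]
side expect [319.8 189.1] det [317.  190.2]
det foot [ 0.6013 -0.297   0.0286] [0.0037 0.0037]
tool delta to goal [ 0.06 -0.03  0.51]
```

Request:
send_rows(commands="0 0 0 0.05 -0.02 0.25 0;0 0 0 0 0 0.2 0;0 0 0 0 0 0.06 0;0 0 0 0 0 0.05 0;0 0 0 0 0 0 0;0 0 0 0 0 0 0")

```text
t: 43.6
tcp_pos: [0.5979, -0.2988, 0.0357]
eef_rot: [[0.095, 0.996, -0.001], [0.996, -0.095, 0.0], [0.0, -0.001, -1.0]]
contact_force: [-3.6, 3.5, 9.3]
gripper_width: 0.0228
grip_force: 50.6
```

Request:
send_rows(commands="0 0 0 0 0 0 1;0 0 0 0 0 0 1;0 0 0 0 0 0 1;0 0 0 0 0 0 1;0 0 0 0 0 -0.3 1;0 0 0 0 0 -0.7 1;0 0 0 0 0 -1 1;0 0 0 0 0 -1 1;0 0 0 0 0 -1 1;0 0 0 0 0 -1 1")

```text
t: 44.6
tcp_pos: [0.5981, -0.299, 0.1615]
eef_rot: [[0.095, 0.995, 0.002], [0.995, -0.095, -0.001], [-0.001, 0.002, -1.0]]
contact_force: [0.8, 0.9, -0.2]
gripper_width: 0.0852
grip_force: 0.0
```

Request:
send_rows(commands="0 0 0 0 0 -1 1;0 0 0 0 0 -1 1;0 0 0 -1 0 0 1;0 0 0 -1 0 0 1;0 0 0 -1 0 0 1;0 0 0 -1 0 0 1;0 0 0 0 0 0 1;0 0 0 0 0 0 1")

```text
t: 45.4
tcp_pos: [0.5882, -0.3987, 0.2097]
eef_rot: [[0.096, 0.995, 0.001], [0.995, -0.096, -0.0], [-0.0, 0.001, -1.0]]
contact_force: [0.5, -0.1, -0.2]
gripper_width: 0.0859
grip_force: 0.0
```

Run:
```python
from h import *
show()
M=[(.6209,-.0602),(.6133,-.1398),(.6058,-.2194),(.5982,-.2991)]
R={}
for n in ("scene","side"):
    f=bot.grab_frame(n);ds=[np.array([d["at"][1]*560,d["at"][0]*420]) for d in bot.spot_point(n,"cup_a")]
    print(n,"dets",len(ds))
    for i,m in enumerate(M):
        x=proj(f,[*m,.018])
        if ds: b=min(ds,key=lambda p:np.linalg.norm(p-x));print(i,x.round(1),b.round(1))
    cv2.imwrite(f"pics/{n}3.png",f["image"])
a=cv2.imread("pics/scene3.png")[90:370,175:385];b=cv2.imread("pics/side3.png")[140:340,140:350]
b=cv2.copyMakeBorder(b,0,80,0,0,cv2.BORDER_CONSTANT)
cv2.imwrite("pics/p3.png",cv2.resize(np.hstack([a,b]),None,fx=1.9,fy=1.9,interpolation=cv2.INTER_CUBIC))
```

```text
t 45.4 tcp [ 0.5882 -0.3987  0.2097] F [ 0.5 -0.1 -0.2] w 0.0859 g 0.0
[[0.096, 0.995, 0.001], [0.995, -0.096, -0.0], [-0.0, 0.001, -1.0]]
scene dets 4
0 [303.2 255.4] [305.3 258.1]
1 [279.5 283.4] [280.7 282.5]
2 [254.  313.6] [254.9 312.3]
3 [226.4 346.3] [228.9 346.2]
side dets 4
0 [260.6 227.5] [259.5 226. ]
1 [282.  215.2] [277.9 214.6]
2 [301.6 203.9] [302.8 204.3]
3 [319.5 193.5] [316.4 193.6]
```

View pics/p3.png

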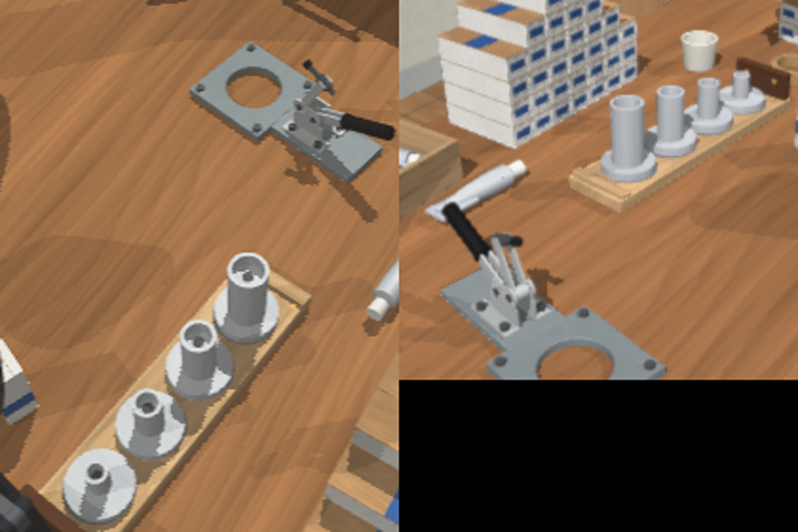

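All four cups stand on the rack in order (tops at crop (248,267), (198,335), (147,402), (97,472)). The clamp is open and the carton stands in place at the left edge. One check of the centring from the tops.

Run:
```python
from h import *
M=[(.6209,-.0602,.112),(.6133,-.1398,.096),(.6058,-.2194,.08),(.5982,-.2991,.064)]
s=[(305.5,230.5),(279.2,266.3),(252.4,301.6),(226,338.4)];d=[(260,194.2),(282.6,187.9),(303.2,184.2),(320,178.9)]
S=bot.grab_frame("scene");D=bot.grab_frame("side")
for m,a,b in zip(M,s,d): p,e=tri([ray(S,a),ray(D,b)]);print((p-m).round(4),np.round(e,4))
```

```text
[-0.0012  0.0032 -0.0011] [0.0015 0.0015]
[ 0.0006 -0.0012 -0.0012] [0.001 0.001]
[-0.0008 -0.0007 -0.0039] [0.0018 0.0018]
[ 0.0023  0.001  -0.0015] [0.0018 0.0018]
```

All within about 3 mm of the marks, so I'm handing in.

```bash
python3 -c "
from cell import bot
print(bot.hand_in())"
```

```text
the job is handed in; nothing more can be done
None
```

The job is handed in at about 46 s of the 109 s: the clamp is left open, all four cups stand upright on their marks in height order (shortest by the end board) within about 3 mm by my measurement, and the carton was not touched.

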